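# Hold the cakes up out of their mould

## Task

Free the lifting carriage of the demoulding stand by turning its black lock knob a quarter turn counter-clockwise (seen from above) to its stop, then press the red handle down until the carriage's yellow pointer is level with the green collar on the rod, so that the six cakes stand at picking height. The handle springs back, so keep holding it there: the program finishes while the gripper is still pressing the handle and the pointer is level with the collar. Leave the spatula, the brush, the tray and the dish of cakes around the stand where they are.

Things in the scene. Friction and masses are not known exactly. Their poses are not given: they have to be found in the camera images.
- stand: Fixed demoulding stand. Origin: bench height under the mould plate's centre; z up. Steel base 220 (x) x 310 (y) x 12 mm. Dark mould plate 190 x 130 mm, top 142 mm high; six chocolate-topped cakes in it, tops 152 mm high at rest. In its frame: knob axis at x -45, y +100 mm; collar rod (8 mm thick, top 176 mm high) at x +12, y +135; handle pivot at x 0, y -85, z 85; handle points to -y.
- carriage (a joint): Lift of the carriage (aluminium plate under the mould, with the cakes, a brass ear and the yellow pointer) in m: 0 down, 0.042 upper stop. Geared to the handle: 0.08 m per rad, so about 0.4 mm of lift per mm that the red pad goes down. While the knob is locked, its tongue over the brass ear stops the lift after about 3 mm.
- knob (a joint): Lock knob's angle in rad, growing counter-clockwise seen from above: 0 locked (its steel tongue lies over the brass ear, along the stand's +x), 1.55 at its stop, free; starts between 0 and 0.2. The carriage can pass from about 1.0 on. It stays where it is left; friction 0.05 N m.
- knob_grip (a point): Grip point on the knob's vertical axis, 178 mm above the bench. Black bar grip 44 mm long (this frame's x, turning with the knob; along the stand's x at joint 0), 14 mm wide (y), from 159 to 193 mm high, on a 42 mm disc (underside 153 mm); white line on the tongue's half of its top. The mould plate's edge is 35 mm from the axis, at 142 mm height.
- handle: Spring-loaded lever with a red pad, origin on its level pivot (along the stand's x). Rises 0.30 rad above level at rest, swings down 0.525 rad to its stop (0.225 rad below level), and springs back up when let go. Steel bar 18 x 10 mm.
- handle_pad (a point): Centre of the top face of the red pad at the handle's end, 200 mm from the pivot; about 153 mm above the bench at rest, about 50 mm at full stroke. Pad 56 mm across, 70 mm along the handle, 14 mm thick. Pressing it straight down takes about 3 to 4 N at first, 11 N at full stroke; it pushes back as hard. Freely reached from above.
- pointer_tip (a point): Outer tip of the yellow pointer on the carriage's brass ear (blade 4 mm thick; this point is at its mid thickness), 103 mm above the bench when the carriage is down; it ends beside the collar.
- collar_mid (a point): Centre (mid height) of the green collar on the steel rod: 20 mm in diameter, 12 mm high. Fixed, at a height that differs from start to start: 15 to 29 mm above the pointer's rest height.
- spatula: Loose spatula lying beyond the stand. Bystander: leave alone. Origin at its underside (tool lies along its x).
- brush: Loose brush lying between the robot and the stand. Bystander: leave alone. Origin at its underside (tool lies along its x).
- cake_tray: Pink tray 200 x 150 x 35 mm with six cakes, to the robot's right. Bystander: leave alone. Origin at its underside centre.
- cake_dish: White dish 84 mm wide with one cake, left of the stand. Bystander: leave alone. Origin at its underside centre.

How it is judged:
By the outcome, as a careful person would: the job done as asked, in the order asked, and still so for the second after the job is handed in, while the arm keeps its last pose, push and grip.
It also fails if it takes over 42 s, if anything falls off the work surface, if the arm or the gripper's body presses on something with over 40 N, if the wrist force passes 120 N, or if a joint passes its speed limit or range.

## Robot

A 6-joint arm with a two-finger parallel gripper is mounted at the origin on the work surface. World frame = base frame: x ahead of the robot, y to its left, z up, the work surface at z = 0. Lengths are in mm, angles in rad, forces in N, time in s.
With the tool pointing down it reaches from about 275 to 975 mm from the base axis. Payload 8.4 kg.
Tool frame: the origin (TCP) lies midway between the tips of the shut fingers; the grasp point (between the pads) lies 19 mm behind it; z points along the fingers, y is the line along which they close (so a half turn about z gives the same grasp; the last joint's range is limited). The gripper opens to 92 mm and grips with 3 to 60 N. Pads are 20 mm wide; open, the fingers measure 128 mm over their backs; the gripper's body (75 mm by 189 mm) begins 69 mm behind the grasp point.
Start: joints at [1.186, 0.353, 1.633, -0, 1.155, -0.002], TCP at [233.448, 579.767, 214.583] pointing down, gripper open.
Joint ranges: [-2.63, 2.63], [-0.92, 2.1], [0.06, 2.66], [-1.3, 4.44], [0, 2.69], [-3.02, 3.02]. Speed limits (rad/s): [2.22, 2.22, 2.79, 3.14, 3.14, 3.14].

## Interface

Orientations are given as a unit quaternion [w, x, y, z].
In Python, from station import robot, telemetry, eyes, order, models gives the robot as it stands. The module is installed in compiled form; this text tells all that it offers. Calls block until the motion is done:
- robot.movep(position, orientation): joint-space move of the TCP to a pose.
- robot.movel(position, velocity=150, rot=None, until_force=None): straight line of the TCP; rot=None keeps the orientation; velocity is the mean speed in mm/s. With until_force (N) it stops when the force on the tool has changed by that much, and returns True; else False.
- robot.set_joints(angles): joint-space move.
- robot.gripper_to(opening, force=None): opening from 0.0 (shut) to 1.0 (fully open); force is the grip in N (None keeps the last); returns when the fingers have stopped.
- robot.pause(seconds).
- robot.ik(position, orientation): joint angles nearest the present ones, or None.
- telemetry.read_state(): the state.
- eyes.capture(name): name is "scene" or "top"; returns (picture, depth): 384x512x3 uint8, red, green, blue; 384x512 float32, mm along the optical axis (not along the pixel's ray), 0 where there is no reading.
- eyes.camera_model(name): a dict with "fx", "fy", "cx", "cy" (pixels), "k1" (the pictures are not rectified: a ray, as slopes to the right and down, at radius r is drawn at 1 + k1 r^2 times it, then the intrinsics apply), "R" (3x3) and "t" (3): a world point X has camera coordinates R X + t. Camera axes: x right, y down, z forward; pixel columns grow to the right and rows downward; lengths in mm; the calibration is good to about 2 mm. A picture is of the moment at which its call begins. camera_model takes no time and is no camera call.
A pose or a line that the arm cannot do raises robot.PlanningError and nothing moves.
- order.job_done(): hands the job in; it is judged then, once.
Trained networks look in the newest picture that a camera, given by its name, has taken for a name from the list of things; names that differ only in an ending like _2 or _b are one class to them, and where a whole thing is asked for, a point or a joint stands for the part that bears it (a point fixed in the world has none). Each returns a list of dicts, best first, with "conf" (0 to 1); they miss things now and then, are a little off and sometimes report something else, mostly with a low value. They report only what shows in the picture. A call takes as long as a camera call.
- models.look_for(camera, target): "xy" ([column, row] in pixels, amid what is visible of it).
- models.mark_of(camera, target): "xy" ([column, row] in pixels: a listed point, or the origin of a listed thing).
The state is a dict: "t": time; "joints": joint angles; "joint_velocities": joint speeds; "joint_torque": joint torques, N m; "ee_pos": TCP position; "orientation": TCP orientation; "force": force on the tool from outside, world axes, zero at the start; "wrist_torque": the same for the moment, N m; "opening": opening from 0.0 (shut) to 1.0 (fully open); "grasp_force": force on a finger pad.
Only numpy, scipy, OpenCV 4.12 (cv2) and the standard library are available. Lean on these libraries where they do the work, as an engineer would, in place of code of your own. Each camera call takes 0.05 s, during which the arm holds its last target. There are 200 camera calls.

## Working session

There is one attempt and no reset: what is moved stays moved. The work goes in short steps, each a Python script; the robot and the scene stay as the last script left them, time stands still between calls to the robot, and variables do not carry over. Pictures are saved under pics/ and viewed, at most 10 in all, crops included, and the job is handed in when it is done.

```bash
mkdir -p pics; cat > h.py <<'E'
import numpy as np, cv2
from station import robot, telemetry, eyes, order, models
def ray(cam,xy):
    m=eyes.camera_model(cam); R=np.array(m["R"]);t=np.array(m["t"])
    K=np.array([[m["fx"],0,m["cx"]],[0,m["fy"],m["cy"]],[0,0,1]])
    u=cv2.undistortPoints(np.array([[xy]],float),K,np.array([m["k1"],0,0,0,0.]))[0,0]
    return -R.T@t, R.T@np.array([u[0],u[1],1.])
def at_z(cam,xy,z):
    o,d=ray(cam,xy); return o+d*(z-o[2])/d[2]
def at_d(cam,xy,dep):
    o,d=ray(cam,xy); c,r=np.round(xy).astype(int); p=dep[r-2:r+3,c-2:c+3]; p=p[p>0]
    return o+d*np.median(p) if p.size else None
def tri(xa,xb):
    o1,d1=ray("scene",xa);o2,d2=ray("top",xb)
    s=np.linalg.lstsq(np.c_[d1,-d2],o2-o1,rcond=None)[0]
    a=o1+s[0]*d1;b=o2+s[1]*d2
    return (a+b)/2,np.linalg.norm(a-b)
def proj(cam,X):
    m=eyes.camera_model(cam);p=np.array(m["R"])@X+np.array(m["t"]);u=p[:2]/p[2];u=u*(1+m["k1"]*(u@u))
    return np.array([m["fx"]*u[0]+m["cx"],m["fy"]*u[1]+m["cy"]])
def save(img,n): cv2.imwrite("pics/"+n,img[...,::-1])
E
python3 - <<'E'
from h import *
np.set_printoptions(precision=1,suppress=True)
D={}
for c in("scene","top"):
    img,D[c]=eyes.capture(c); save(img,c+"1.png")
    m=eyes.camera_model(c); print(c,"cam at",-np.array(m["R"]).T@np.array(m["t"]),m["fx"])
for n in("stand","knob_grip","handle","handle_pad","pointer_tip","collar_mid"):
    for c in("scene","top"):
        for r in models.mark_of(c,n)[:2]:
            print(n,c,np.array(r["xy"]),round(r["conf"],2),at_d(c,r["xy"],D[c]))
print(telemetry.read_state())
E
```

```text
scene cam at [981.4 548.1 796.3] 384.4285726344107
top cam at [ 376.6 -113.6 1481.3] 407.6715635737857
stand scene [291.3 236. ] 0.6 [564.9  36.3  76.7]
stand top [242.  210.3] 0.69 [511.4 -28.8 147.5]
knob_grip scene [334.2 217.2] 0.75 [502.5 105.4 174.3]
knob_grip top [203.9 209.5] 0.43 [507.2  90.4 188.5]
knob_grip top [202.  195.1] 0.39 [569.1 117.3  74.1]
handle scene [284.4 197.1] 0.98 [543.5 -36.7 141.3]
handle scene [210.2 146.8] 0.43 [ 550.8 -483.    26.4]
handle top [263.  216.8] 0.69 [496.3 -97.7  91.4]
handle_pad scene [270.  140.4] 0.75 [ 446.9 -264.3  148.9]
handle_pad scene [223.1 192.6] 0.2 [ 613.9 -254.9   17. ]
handle_pad top [316.  233.2] 0.63 [ 441.8 -271.6  149.8]
pointer_tip scene [307.4 247.1] 0.8 [576.3 113.3 119.5]
pointer_tip scene [224.9 193.3] 0.69 [ 609.8 -250.9   15.5]
pointer_tip top [200.3 194.6] 0.69 [563.  113.9 130. ]
collar_mid scene [308.8 240.8] 0.61 [575.1 113.  140.3]
collar_mid scene [276.6 311.4] 0.2 [692.4 174.6  26.3]
collar_mid top [198.7 191.7] 0.52 [571.6 118.4 137.7]
{'t': 0.7, 'joints': array([ 1.2,  0.4,  1.6,  0. ,  1.2, -0. ]), 'joint_velocities': array([ 0., -0., -0., -0.,  0., -0.]), 'joint_torque': array([ -0. , -59.4, -33.5,   0.1,   0. ,  -0. ]), 'ee_pos': array([233.4, 579.8, 214.6]), 'orientation': array([-0. ,  0.2,  1. , -0. ]), 'force': array([-0.9,  0. ,  0.5]), 'wrist_torque': array([-0.1,  0. ,  0. ]), 'grasp_force': 0.0, 'opening': 1.0016413680717133}
```

View pics/scene1.png

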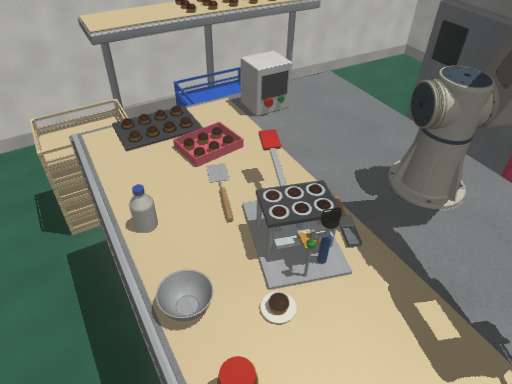

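View pics/top1.png

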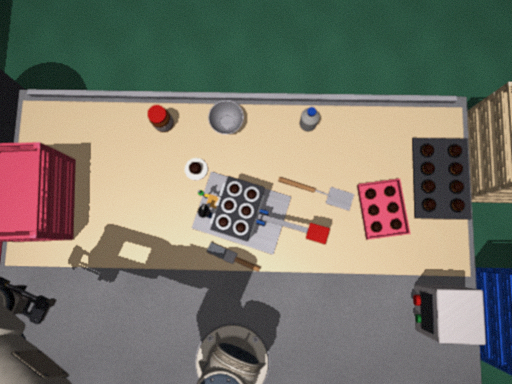

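The scene view shows the stand around (300,230), with the knob at (332,215), collar and pointer near (308,243) and the red pad at (270,139). Next I'll fit the stand pose to all the marks and zoom in.

```bash
cat > fit.py <<'E'
from h import *
from scipy.optimize import least_squares
LOC={"stand":(0,0,0),"knob_grip":(-45,100,178),"handle":(0,-85,85),"handle_pad":(0,-276,153),"collar_mid":(12,135,None)}
def W(p,l):
    c,s=np.cos(p[2]),np.sin(p[2]);return np.array([p[0]+c*l[0]-s*l[1],p[1]+s*l[0]+c*l[1],l[2]])
E
python3 - <<'E'
from fit import *
np.set_printoptions(precision=1,suppress=True)
img={c:eyes.capture(c)[0] for c in("scene","top")}
obs=[]
p0=np.array([515,0,-.29,125.])
def loc(n,p): l=LOC[n]; return W(p,(l[0],l[1],p[3] if l[2] is None else l[2]))
for n in LOC:
    for c in("scene","top"):
        r=[q for q in models.mark_of(c,n) if np.linalg.norm(q["xy"]-proj(c,loc(n,p0)))<25]
        if r: obs.append((n,c,np.array(r[0]["xy"])))
f=lambda p:np.concatenate([proj(c,loc(n,p))-xy for n,c,xy in obs])
s=least_squares(f,p0,loss="soft_l1",x_scale=[10,10,.1,10]); p=s.x
print(p[:2],round(p[2],4),p[3]); 
for (n,c,xy),r in zip(obs,f(p).reshape(-1,2)): print(n,c,xy,r)
np.save("p.npy",p)
for n in LOC: print(n,loc(n,p))
a=cv2.resize(img["scene"][175:285,235:365],None,fx=3,fy=3,interpolation=cv2.INTER_CUBIC)
b=cv2.resize(img["top"][165:260,185:335],None,fx=3,fy=3,interpolation=cv2.INTER_CUBIC)
# overlay: knob axis, plate outline, collar, pad
def draw(im,c,o):
    def px(l): return tuple(((proj(c,W(p,l))-o+.5)*3).astype(int).tolist())
    cv2.polylines(im,[np.array([px(q) for q in((-95,-65,142),(95,-65,142),(95,65,142),(-95,65,142))])],1,(0,255,255),1)
    for l in((-45,100,193),(12,135,p[3]),(12,135,176),(0,-276,153)): cv2.circle(im,px(l),2,(255,0,255),-1)
draw(a,"scene",np.array([235,175]));draw(b,"top",np.array([185,165]))
w=max(a.shape[1],b.shape[1]);pad=lambda i:cv2.copyMakeBorder(i,0,0,0,w-i.shape[1],cv2.BORDER_CONSTANT)
out=np.vstack([pad(a),pad(b)]);out=cv2.resize(out,None,fx=.96,fy=.96);print(out.shape);save(out,"z1.png")
E
```

```text
[521.9 -12.1] -0.2916 142.85165194527696
stand scene [290.2 238.2] [ 1.9 -0.6]
stand top [242.9 213.4] [-2.9 -2. ]
knob_grip scene [333.3 213.2] [-3.   1.2]
knob_grip top [204.  210.1] [-1.5 -0.4]
handle scene [284. 197.] [ 1.6 -2.2]
handle top [261.7 219. ] [ 0.1 -2.4]
handle_pad scene [268.9 141.2] [ 0.3 -4.3]
handle_pad top [316.9 233.7] [ 0.7 -0.8]
collar_mid scene [309.7 240. ] [ 0.4 -0.2]
collar_mid top [198.5 190. ] [1.3 1.3]
stand [521.9 -12.1   0. ]
knob_grip [507.6  96.6 178. ]
handle [497.5 -93.5  85. ]
handle_pad [ 442.6 -276.5  153. ]
collar_mid [572.2 113.7 142.9]
(590, 432, 3)
```

View pics/z1.png

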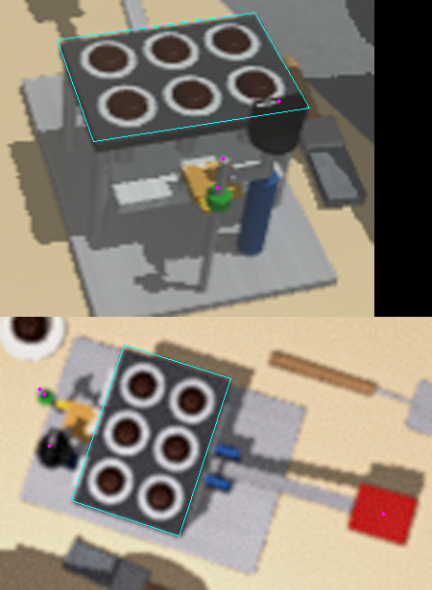

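The crop shows the outline on the plate to within a couple of px. The green collar really sits at crop (219,197), lower than the network's mark. I'll refine with colour centroids.

```bash
cat > col.py <<'E'
from fit import *
def blob(im,lo,hi,c,near,rad,minarea=4):
    h=cv2.cvtColor(im,cv2.COLOR_RGB2HSV); m=cv2.inRange(h,lo,hi)
    if lo[0]==0: m|=cv2.inRange(h,(172,lo[1],lo[2]),(179,255,255))
    y,x=np.nonzero(m); k=np.hypot(x-near[0],y-near[1])<rad
    return np.array([x[k].mean(),y[k].mean()]) if k.sum()>=minarea else None, (k.sum(), x[k].min(),x[k].max(),y[k].min(),y[k].max()) if k.any() else None
GREEN=((45,90,40),(80,255,255)); RED=((0,150,90),(6,255,255)); YEL=((14,130,120),(32,255,255))
E
python3 - <<'E'
from col import *
np.set_printoptions(precision=2,suppress=True)
p=np.load("p.npy"); obs=[]
for c in("scene","top"):
    im,d=eyes.capture(c)
    for n,l,C,rad in(("collar_mid",(12,135,None),GREEN,14),("handle_pad",(0,-276,153),RED,25)):
        ll=(l[0],l[1],130 if l[2] is None else l[2])
        q,i=blob(im,*C,c,proj(c,W(p,ll)),rad); print(n,c,q,i,at_d(c,q,d)); obs.append((l if n!="handle_pad" or c=="top" else (0,-277,148),c,q))
    q,i=blob(im,*YEL,c,proj(c,W(p,(12,120,105))),14);print("yel",c,q,i)
    for r in models.mark_of(c,"knob_grip")[:1]: obs.append(((-45,100,178),c,np.array(r["xy"])))
f=lambda p:np.concatenate([proj(c,W(p,(l[0],l[1],p[3] if l[2] is None else l[2])))-q for l,c,q in obs])
p=least_squares(f,p,loss="soft_l1",x_scale=[10,10,.1,10]).x
print(p,f(p).reshape(-1,2)); np.save("p.npy",p)
print(W(p,(-45,100,178)),W(p,(0,-276,153)))
E
```

```text
collar_mid scene [310.52 244.06] (np.int64(54), np.int64(307), np.int64(315), np.int64(239), np.int64(248)) [574.73 120.05 136.03]
handle_pad scene [269.24 138.93] (np.int64(315), np.int64(259), np.int64(280), np.int64(130), np.int64(149)) [ 446.08 -270.21  150.47]
yel scene [304.42 238.69] (np.int64(85), np.int64(299), np.int64(316), np.int64(233), np.int64(247))
collar_mid top [201. 193.] (np.int64(17), np.int64(198), np.int64(203), np.int64(191), np.int64(195)) [567.61 110.76 135.98]
handle_pad top [317.49 232.85] (np.int64(342), np.int64(306), np.int64(329), np.int64(223), np.int64(243)) [ 442.9  -276.    153.02]
yel top [210.75 198.08] (np.int64(76), np.int64(204), np.int64(216), np.int64(194), np.int64(205))
[518.8  -12.76  -0.28 125.53] [[ 0.19  0.04]
 [-0.26 -1.09]
 [-2.7   2.  ]
 [-0.33  0.33]
 [ 0.57  0.32]
 [-0.75  0.85]]
[503.44  95.82 178.  ] [ 441.91 -277.83  153.  ]
```

```bash
cat >> h.py <<'E'
from scipy.spatial.transform import Rotation as Rn
def down(a):  # tool down, tool y at world angle a
    y=np.array([np.cos(a),np.sin(a),0]);z=np.array([0,0,-1.]);x=np.cross(y,z)
    q=Rn.from_matrix(np.c_[x,y,z]).as_quat();return np.roll(q,1)
E
python3 - <<'E'
from col import *
np.set_printoptions(precision=3,suppress=True)
p=np.load("p.npy");k=W(p,(-45,100,163))
a0=p[2]+.1+np.pi/2
for s in(0,np.pi):
    for d in(0,.5,1.0,1.5): 
        j=robot.ik(k+[0,0,120],down(a0+s+d)); print(s,d,None if j is None else np.array(j))
E
```

```text
0 0 [ 0.185  0.113  1.789 -0.     1.24  -1.203]
0 0.5 [ 0.185  0.113  1.789 -0.     1.24  -1.703]
0 1.0 [ 0.185  0.113  1.789 -0.     1.24  -2.203]
0 1.5 [ 0.185  0.113  1.789 -0.     1.24  -2.703]
3.141592653589793 0 [ 0.185  0.113  1.789 -0.     1.24   1.938]
3.141592653589793 0.5 [ 0.185  0.113  1.789 -0.     1.24   1.438]
3.141592653589793 1.0 [ 0.185  0.113  1.789 -0.     1.24   0.938]
3.141592653589793 1.5 [ 0.185  0.113  1.789 -0.     1.24   0.438]
```

```bash
python3 - <<'E'
from col import *
np.set_printoptions(precision=2,suppress=True)
p=np.load("p.npy");k=W(p,(-45,100,164)); a=p[2]+.1+1.5*np.pi
robot.movep(k+[0,0,60],down(a))
robot.gripper_to(.45,8)
print(robot.movel(k,velocity=80,until_force=8))
f0=telemetry.read_state()["force"]
robot.gripper_to(0,8)
s=telemetry.read_state();print(s["t"],s["ee_pos"],k,s["opening"]*92,s["grasp_force"],s["force"]-f0,s["wrist_torque"])
save(cv2.resize(eyes.capture("scene")[0][130:290,235:395],None,fx=3.5,fy=3.5),"g1.png")
E
```

```text
False
5.7833 [503.51  96.49 164.28] [503.44  95.82 164.  ] 14.061902155093243 7.997389510273933 [-2.43  5.11  2.04] [ 1.02  0.41 -0.  ]
```

View pics/g1.png

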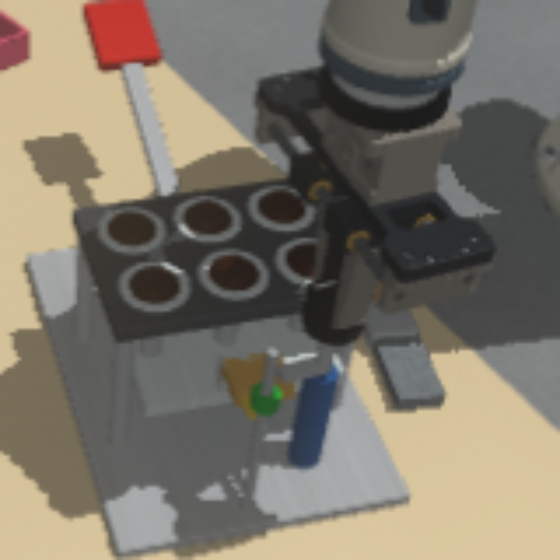

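The picture shows the fingers straddling the black bar at about (335,300); the 14.06 mm opening confirms the grasp. The side force says the axis is a little towards +y. I'll shift, then turn in steps and watch the force.

```bash
python3 - <<'E'
from col import *
np.set_printoptions(precision=2,suppress=True)
p=np.load("p.npy")
def rd(m):
    s=telemetry.read_state();print(m,round(s["t"],1),s["ee_pos"],s["opening"]*92,s["grasp_force"],s["force"],s["wrist_torque"],s["joints"][5]);return s
k=W(p,(-45,100,164))
k[:2]+=2*np.array([-.18,.98]); robot.movel(k,velocity=40); rd("shift")
robot.gripper_to(0,30); rd("grip30")
def turn(d):
    j=np.array(telemetry.read_state()["joints"]);j[5]-=d;robot.set_joints(j)
for i in range(4):
    turn(.25); rd(i)
E
```

```text
shift 6.1 [503.47  96.86 164.3 ] 13.986657609932195 7.996931076049805 [ 1.33 -5.4   3.4 ] [-0.94  0.09 -0.06] 1.9424574621879815
grip30 6.3 [503.44  96.84 164.28] 13.951001790185735 29.99756634235382 [ 0.14 -4.79  3.76] [-0.9   0.09 -0.06] 1.9424007104174792
0 6.7 [503.47  96.37 164.32] 14.103492591629196 30.000266432762146 [-0.7  -4.3   2.96] [-0.65  0.19  0.07] 1.6965602979151762
1 7.0 [503.52  96.   164.3 ] 14.025356225369968 30.000364780426025 [ 0.23 -5.64  2.11] [-0.83  0.1   0.06] 1.453398821145885
2 7.3 [503.7   95.61 164.33] 13.68103131298048 30.001098811626434 [ 0.7  -5.96  1.25] [-0.89 -0.01  0.03] 1.2098443690514524
3 7.7 [503.95  95.27 164.32] 13.719295096940435 30.001992881298065 [ 1.84 -5.24  0.81] [-0.74 -0.06 -0.01] 0.9663507588526553
```

```bash
python3 - <<'E'
from col import *
np.set_printoptions(precision=2,suppress=True)
def rd(m):
    s=telemetry.read_state();print(m,round(s["t"],1),s["ee_pos"],s["opening"]*92,s["force"],s["wrist_torque"],s["joints"][5]);return s
j=np.array(telemetry.read_state()["joints"])
for g in(.7,.55,.5,.46,.43,.41,.39,.37,.35):
    j[5]=g;robot.set_joints(j);s=rd(g)
    if abs(s["wrist_torque"][2])>.25: break
robot.gripper_to(.3); rd("open")
robot.movel(s["ee_pos"]+[0,0,60],velocity=150)
E
```

```text
0.7 8.0 [504.32  95.01 164.33] 13.993634609296853 [ 2.44 -4.78 -0.43] [-0.66 -0.1   0.  ] 0.7065314195824594
0.55 8.3 [504.5   94.93 164.32] 13.812861833752272 [ 2.73 -5.28  0.06] [-0.8 -0.3  0.1] 0.5562421551192437
0.5 8.6 [504.57  94.89 164.31] 13.667026233883245 [ 3.02 -5.75  0.43] [-0.87 -0.31 -0.03] 0.506788567262279
0.46 8.8 [504.6   94.84 164.32] 14.220204652431878 [ 2.41 -6.11 -0.52] [-0.99 -0.4  -0.63] 0.46766706693448973
open 9.2 [503.78  95.49 164.24] 27.322790811082353 [-1.44 -0.22 -0.86] [-0.05  0.03 -0.03] 0.46140841989079723
```

The stop is reached: torque −0.63 N m at about 1.55 rad. Next, the handle.

```bash
python3 - <<'E'
from col import *
np.set_printoptions(precision=2,suppress=True)
p=np.load("p.npy"); a=p[2]+.1+1.5*np.pi
def rd(m):
    s=telemetry.read_state();print(m,round(s["t"],1),s["ee_pos"],s["force"]);return s
robot.movep(W(p,(0,-281,215)),down(p[2]+1.5*np.pi)); robot.gripper_to(0)
def look(n):
    ims=[]
    for c in("scene","top"):
        im,d=eyes.capture(c)
        r=models.mark_of(c,"pointer_tip");print(c,[(np.array(q["xy"]),round(q["conf"],2)) for q in r[:2]],"green",blob(im,*GREEN,c,proj(c,W(p,(12,135,126))),14))
        o=np.array([280,190] if c=="scene" else [180,175]); ims.append(cv2.resize(im[o[1]:o[1]+65,o[0]:o[0]+65],None,fx=6,fy=6,interpolation=cv2.INTER_CUBIC))
    save(np.hstack(ims),n)
look("l0.png")
q=W(p,(0,-281,140))
print(robot.movel(q,velocity=50,until_force=2)); rd("contact")
th=.30-.0215/.08; z=85+200*np.sin(th)+9*np.cos(th);print("z",z)
robot.movel(W(p,(0,-283,z)),velocity=40); rd("pressed")
look("l1.png")
E
```

```text
scene [(array([307.2, 248.4]), 0.56)] green (array([310.52, 244.06]), (np.int64(54), np.int64(307), np.int64(315), np.int64(239), np.int64(248)))
top [(array([202.1, 194.1]), 0.83)] green (array([201.06, 192.88]), (np.int64(16), np.int64(198), np.int64(203), np.int64(191), np.int64(194)))
True
contact 13.0 [ 439.99 -282.25  155.81] [0.72 1.24 1.86]
z 100.24458862343144
pressed 14.6 [ 439.91 -285.16   99.94] [-2.3  -4.07  6.38]
scene [(array([306.4, 243.7]), 0.67)] green (array([310.6 , 244.04]), (np.int64(55), np.int64(307), np.int64(315), np.int64(239), np.int64(248)))
top [(array([200. , 196.4]), 0.58), (array([235.5, 260.1]), 0.36)] green (array([200.69, 192.75]), (np.int64(16), np.int64(198), np.int64(203), np.int64(190), np.int64(195)))
```

View pics/l0.png

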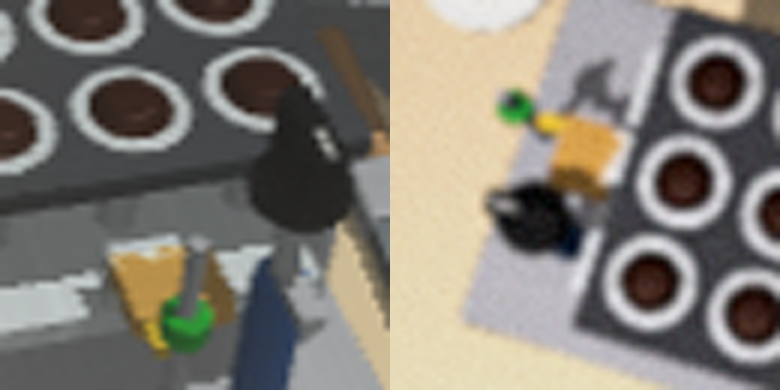

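View pics/l1.png

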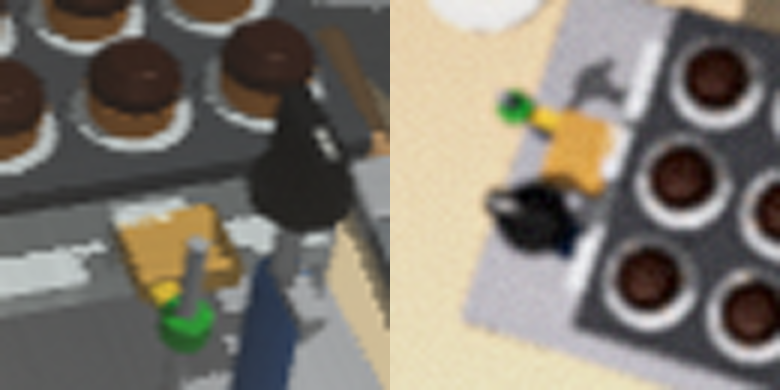

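The carriage rises, with the knob turned a quarter and its white line now along the stand's +y. In l1 the yellow pointer shows just behind and above the collar at crop (163,295). I'll compare the two levels numerically.

```bash
python3 - <<'E'
from col import *
np.set_printoptions(precision=2,suppress=True)
p=np.load("p.npy")
for z in(120,126,132): print("collar z",z,proj("scene",W(p,(12,135,z))),proj("top",W(p,(12,135,z))),"blade y122",proj("scene",W(p,(12,122,z))),proj("top",W(p,(12,122,z))))
print("rodtop",proj("scene",W(p,(12,135,176))),proj("top",W(p,(12,135,176))))
im,d=eyes.capture("scene"); h=cv2.cvtColor(im,cv2.COLOR_RGB2HSV)
print("hue/sat rows 228-249, cols 302-317")
for r in range(228,250): print(r," ".join(f"{h[r,c,0]:3d}/{h[r,c,1]:3d}" for c in range(302,318)))
im,d2=eyes.capture("top"); h=cv2.cvtColor(im,cv2.COLOR_RGB2HSV)
for r in range(188,200): print(r," ".join(f"{h[r,c,0]:3d}/{h[r,c,1]:3d}" for c in range(197,213)))
print(tri((306.8,248.2),(202.1,194.1)))
E
```

```text
collar z 120 [310.43 245.67] [200.94 193.57] blade y122 [308.54 241.52] [204.57 194.7 ]
collar z 126 [310.74 243.96] [200.65 193.31] blade y122 [308.84 239.81] [204.3  194.45]
collar z 132 [311.05 242.23] [200.36 193.06] blade y122 [309.13 238.08] [204.03 194.2 ]
rodtop [313.4  229.06] [198.17 191.11]
hue/sat rows 228-249, cols 302-317
228  19/152  19/152  19/152  19/152  19/152  19/153  19/152  19/154  19/152  19/152  19/152  19/152  19/152  19/148  19/138  20/ 68
229  19/151  19/152  19/152  19/152  19/152  19/152  19/152  19/152  19/152  19/116  20/ 59  19/ 80  19/134  19/147  19/134  19/136
230  19/152  19/153  19/152  19/151  19/151  19/151  19/151  19/151  19/145  18/ 42  90/  5 100/  5  21/ 42  19/ 98  19/139  19/138
231  19/151  19/151  19/153  19/152  19/151  19/151  19/151  19/151  19/145  19/ 80 100/  6  98/  7  18/ 62  19/146  19/148  19/136
232  19/150  19/153  19/152  19/152  19/152  19/152  19/152  19/152  19/138  19/ 66  90/  3  90/  3  18/ 91  19/144  19/148  19/136
233  19/150  19/152  19/152  19/152  19/152  19/151  19/151  19/152  19/129  20/ 34  90/  3  90/  3  1
[... 3090 characters left out ...]
 85  46/101  43/ 92  35/ 82  21/125  23/174  23/186  23/191  23/180  20/170  19/164  18/164  19/167  19/163
196  19/ 63  19/ 62  20/ 67  22/ 68  22/ 63  16/ 41   2/ 24  19/ 73  22/148  22/180  21/177  19/166  19/162  18/162  18/165  19/165
197  21/ 59  18/ 61  20/ 61  19/ 65  16/ 55  13/ 24 134/ 17 126/ 26 162/ 13  17/105  18/149  18/162  18/170  18/164  18/160  18/163
198  20/ 60  20/ 60  20/ 63  18/ 63  15/ 45 176/ 11 127/ 12 125/ 17 128/ 14  13/ 68  17/138  19/161  19/162  18/167  18/163  19/169
199  20/ 62  19/ 61  20/ 61  17/ 57  14/ 34 159/ 10 120/ 11 120/ 10   5/ 16  15/ 78  17/144  19/163  18/164  19/166  19/162  18/167
(array([570.12, 109.61, 107.44]), np.float64(5.875713997334847))
```

```bash
python3 - <<'E'
from col import *
np.set_printoptions(precision=2,suppress=True)
p=np.load("p.npy"); im=eyes.capture("scene")[0]; cv2.imwrite("pics/raw_now.png",im[...,::-1])
g=cv2.cvtColor(im,cv2.COLOR_RGB2GRAY)
L={"b+-":(110,-155,12),"b++":(110,155,12),"b-+":(-110,155,12),"m+-":(95,-65,142),"m++":(95,65,142),"m--":(-95,-65,142),"m-+":(-95,65,142)}
for n,l in L.items():
    q=proj("scene",W(p,l)); r=cv2.cornerSubPix(g,np.array([[q]],np.float32),(4,4),(-1,-1),(3,50,.01))[0,0]
    print(n,q,r,r-q)
s=4;o=np.array([235,170]);a=cv2.resize(im[170:295,235:365],None,fx=s,fy=s,interpolation=cv2.INTER_CUBIC)
for l in L.values():
    c=((proj("scene",W(p,l))-o+.5)*s).astype(int);cv2.drawMarker(a,c.tolist(),(255,0,255),cv2.MARKER_CROSS,9,1)
save(a,"corn.png")
E
```

```text
b+- [242.26 202.56] [241.28 204.31] [-0.98  1.75]
b++ [269.67 288.01] [269.67 288.01] [-0.  0.]
b-+ [353.48 271.31] [351.96 272.43] [-1.52  1.13]
m+- [255.18 188.2 ] [254.94 190.34] [-0.23  2.14]
m++ [268.26 223.39] [268.26 223.39] [-0.  0.]
m-- [323.47 178.34] [323.25 180.64] [-0.23  2.3 ]
m-+ [342.77 211.14] [342.23 213.75] [-0.54  2.61]
```

View pics/corn.png

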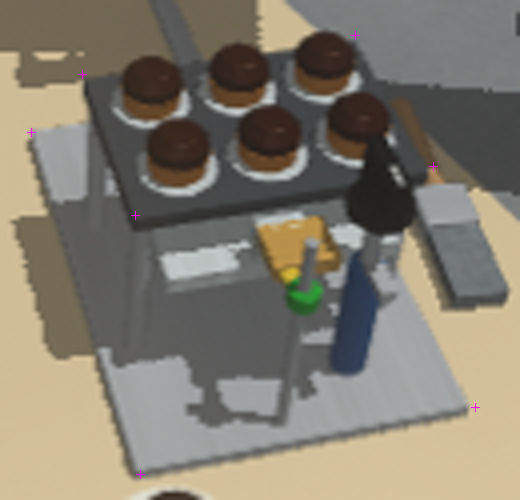

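The stand's real corners lie about 1–2 px below the model's crosses, so the scene view has a calibration offset, which biases the collar height. I'll refine this camera on the stand's corners, then read the collar height.

```bash
python3 - <<'E'
from col import *
np.set_printoptions(precision=2,suppress=True)
m=eyes.camera_model("scene"); K=np.array([[m["fx"],0,m["cx"]],[0,m["fy"],m["cy"]],[0,0,1.]]);D=np.array([m["k1"],0,0,0,0.])
p=np.load("p.npy");R=np.array(m["R"]);t=np.array(m["t"])
Ob=[((110,-155,12),(241.5,204)),((110,155,12),(269.2,288.2)),((-110,155,12),(351.8,272.3)),((95,-65,142),(255,190.2)),((95,65,142),(267.7,224.3)),((-95,-65,142),(323.2,180.6)),((-95,65,142),(342.2,213.7)),((12,135,176),(312.3,230.2))]
def cam(v,l):
    # local correction about the stand centre; 6 dof
    c=np.array([p[0],p[1],80]); X=Rn.from_rotvec(v[:3]/100).apply(W(p,l)-c)+c+v[3:6]; return proj("scene",X)
def res(v): return np.concatenate([(cam(v,l)-q)/.7 for l,q in Ob]+[v[:2]/1.,v[2:3]/2,v[3:6]/4])
v=least_squares(res,np.zeros(6),loss="soft_l1").x
print(v); print(np.array([cam(v,l)-q for l,q in Ob]))
th=np.linspace(0,2*np.pi,60)
for z in(122,124,126,128,130,132,134):
    s=np.array([cam(v,(12+10*np.cos(a),135+10*np.sin(a),z+e)) for a in th for e in(-6,6)])
    print(z,"collar centre",cam(v,(12,135,z)),"bbox",s.min(0),s.max(0))
print("obs bbox ~ 306.3..314.8, 238.9..248.4, centre 310.6,243.9")
for y in(110,114,118,122,125): print("blade",y,[cam(v,(12+e,y,124.6)) for e in(-4,0,4)])
E
```

```text
[ 0.19 -0.68 -0.31  0.22 -1.54 -6.64]
[[ 0.48 -0.15]
 [-0.41  0.71]
 [ 0.48  0.48]
 [-0.07 -0.65]
 [ 0.05  0.25]
 [-0.31 -0.45]
 [-0.31 -0.88]
 [ 0.28  0.18]]
122 collar centre [309.66 246.36] bbox [305.06 241.39] [314.31 251.37]
124 collar centre [309.76 245.8 ] bbox [305.15 240.82] [314.42 250.81]
126 collar centre [309.87 245.22] bbox [305.25 240.24] [314.53 250.24]
128 collar centre [309.97 244.65] bbox [305.35 239.67] [314.64 249.67]
130 collar centre [310.08 244.08] bbox [305.45 239.09] [314.76 249.11]
132 collar centre [310.18 243.5 ] bbox [305.54 238.51] [314.87 248.54]
134 collar centre [310.29 242.93] bbox [305.64 237.92] [314.98 247.96]
obs bbox ~ 306.3..314.8, 238.9..248.4, centre 310.6,243.9
blade 110 [array([307.84, 237.49]), array([306.24, 237.76]), array([304.64, 238.03])]
blade 114 [array([308.4 , 238.72]), array([306.8, 239. ]), array([305.19, 239.27])]
blade 118 [array([308.97, 239.97]), array([307.36, 240.24]), array([305.75, 240.52])]
blade 122 [array([309.54, 241.22]), array([307.93, 241.5 ]), array([306.31, 241.77])]
blade 125 [array([309.97, 242.16]), array([308.36, 242.44]), array([306.74, 242.72])]
```

Two independent cues, the refined camera and the top-view depth (136 mm on the collar's top face), put the collar's middle at about 130 mm. I'll press on towards a lift of 27.2 mm and check collar and blade by top-view depth.

```bash
cat > chk.py <<'E'
from col import *
np.set_printoptions(precision=1,suppress=True)
p=np.load("p.npy")
def chk(m):
    zg={};
    for c in("top","scene"):
        G=[];Y=[]
        for i in range(4):
            im,d=eyes.capture(c);h=cv2.cvtColor(im,cv2.COLOR_RGB2HSV)
            o=proj(c,W(p,(12,130,128)))
            for r in range(int(o[1])-14,int(o[1])+15):
                for q in range(int(o[0])-14,int(o[0])+15):
                    H,S,V=h[r,q]; 
                    if d[r,q]<=0 or S<150: continue
                    ro,dd=ray(c,(q,r)); z=(ro+dd*d[r,q])[2]
                    if 58<H<68: G.append(z)
                    elif 22<=H<=25 and S>165: Y.append(z)
        f=lambda A:(len(A),np.percentile(A,[10,25,50,75,90]) if A else None)
        print(m,c,"green z",f(G),"yellow z",f(Y))
    s=telemetry.read_state();print(round(s["t"],1),s["ee_pos"],s["force"])
E
python3 - <<'E'
from chk import *
chk("lift21.6")
th=.30-.0272/.08; z=85+200*np.sin(th)+9.3*np.cos(th);print("z",z)
s=telemetry.read_state(); q=W(p,(0,-283,z)); robot.movel(q,velocity=25)
robot.pause(.3); chk("lift27.2")
im=eyes.capture("scene")[0];save(cv2.resize(im[190:270,280:360],None,fx=7,fy=7,interpolation=cv2.INTER_CUBIC),"l2.png")
E
```

```text
lift21.6 top green z (34, array([133.6, 135.7, 137.9, 141.5, 151.6])) yellow z (33, array([121.2, 124. , 126.7, 127.9, 131.4]))
lift21.6 scene green z (87, array([134.8, 135.6, 136.3, 137. , 138. ])) yellow z (50, array([124.1, 125.1, 126.5, 127.4, 128.2]))
15.3 [ 439.9 -285.1  100. ] [-2.7 -3.5  6.7]
z 86.29469415462027
lift27.2 top green z (30, array([133.7, 134.6, 137.8, 141.1, 150.4])) yellow z (34, array([128.5, 130.1, 132.2, 133.7, 135.4]))
lift27.2 scene green z (88, array([134.4, 135.6, 136.2, 137.3, 138.2])) yellow z (67, array([129.6, 130.9, 131.8, 132.6, 133.5]))
16.7 [ 439.9 -285.4   86.2] [-2.4 -4.4  7.3]
```

View pics/l2.png

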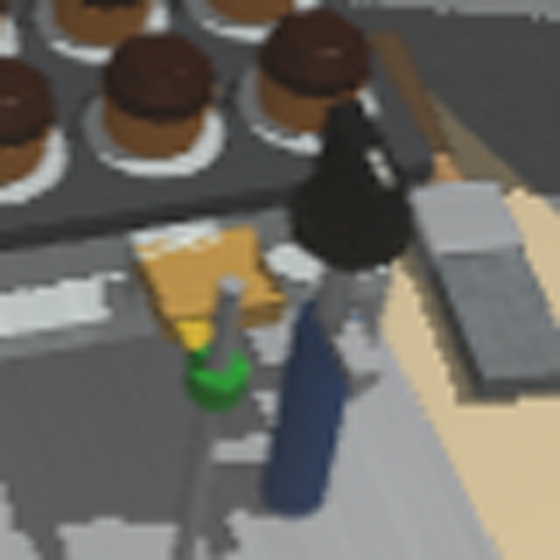

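Carriage up: the blade's top face reads about 132 mm, so its middle is at 130. The collar's top face reads about 136.3 mm, so its middle is also near 130. They are level, the knob is at its stop, and the gripper is still pressing, so I'm handing in.

```bash
python3 - <<'E'
from h import *
print(telemetry.read_state()["ee_pos"]); print(order.job_done())
E
```

```text
[ 439.965319   -285.36809799   86.20510375]
the job is handed in; nothing more can be done
None
```

The job is handed in: the knob is turned counter-clockwise to its stop, and the gripper is holding the red handle down with the pointer level with the collar (both measured at about 130 mm); no verdict was shown.

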